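# Back the bench indexer off by one notch

### The job

The turntable of the bench indexer was fed one notch too far. With a fingertip, lift the red pawl clear of the teeth by pushing its upright tab away from the wheel, then push one of the yellow posts to turn the wheel backward (clockwise seen from above) by one notch, and finally push the tab back towards the wheel so that the pawl sits fully down in the next notch. Push lightly and grip nothing, leave the blue capacitor standing in its socket on the wheel, and do not disturb the bottle, tape roll and power brick.

Things in the scene. Friction and masses are not known exactly. Their poses are not given: they have to be found in the camera images.
- indexer: The fixed grey base of the indexer on the bench: plate 200 mm (its x) by 315 mm (its y), 14 mm thick, reaching from y = -112 to +202 mm. Origin: under the wheel's axis, at bench height; z up. The pawl stands on its +y side: the pawl's hinge pin lies along its x axis, at y = +150 mm, height 72 mm.
- wheel (a joint): Ratchet wheel angle (rad) about the vertical axis through the indexer's origin; grows counter-clockwise seen from above (forward), falls backward. One notch is 0.785 (45 degrees). Starts at 0 to 0.22; at 0 a tooth touches the lowered pawl and blocks backward turning. The pawl fits fully down from 0 to 0.33, and one notch back from -0.785 to -0.45. Stays where left; takes about 3 N at a post.
- pawl (a joint): Angle of the red pawl about its hinge pin, in rad: 0 is fully down in a notch, it grows as the nose rises and the tab leans away from the wheel, to a stop at 1.1. The nose clears the teeth above about 0.2; lift it to 0.4 or more. The hinge is stiff (about 2 N at the tab) and the pawl stays where it is left.
- tab_top (a point): Middle of the top edge of the pawl's upright red tab, 62 mm from the hinge pin. The tab is a plate 30 mm wide (along the pin), 6 mm thick; the upper 32 mm have this width. With the pawl down it stands upright above the pin, its top 134 mm above the bench. The pawl's arm runs from the pin to the wheel below it, its top at 76 mm.
- pawl_nose (a point): Lower end of the pawl's nose, 61 mm from the hinge pin towards the wheel (radius 89 mm from the wheel's axis), 1.5 mm above the wheel's top face when the pawl is down.
- wheel_centre (a point): Centre of the top face of the aluminium wheel, 56 mm above the bench; turns with the wheel. The wheel is 200 mm across; 8 dark saw teeth, 10 mm high, stand on the top face near its rim (78 to 100 mm from the axis), and the pawl's nose drops into the gaps between them.
- post1 (a point): Top of a yellow push post on the wheel: upright round post, 12 mm across, 45 mm high above the wheel's top face (top 101 mm above the bench), 58 mm from the wheel's axis, at 45 degrees from the indexer's x axis towards its y axis when the wheel reads 0.
- post2 (a point): Top of the same kind of post, at 135 degrees.
- post3 (a point): Top of the same kind of post, at 225 degrees (on the far side from the pawl).
- post4 (a point): Top of the same kind of post, at 315 degrees (on the far side from the pawl).
- capacitor: Loose blue capacitor can, 35 mm across, 40 mm high, standing in a low black hexagonal socket in the middle of the wheel. Origin at the centre of its underside. Leave it standing there.
- flux_bottle: Loose white bottle with a red cap, 44 mm across, 100 mm high, on the bench beside the indexer. Origin under its centre. Leave alone.
- tape_roll: Loose roll of tape lying on the bench, 90 mm across, 25 mm high. Origin under its centre. Leave alone.
- brick: Loose black power brick, 45 x 100 x 30 mm, on the bench. Origin under its centre. Leave alone.

How it is judged:
By the outcome, as a careful person would: the job done as asked, in the order asked, and still so for the second after the job is handed in, with the robot touching nothing.
It also fails if it takes over 48 s, if anything falls off the work surface, if the arm or the gripper's body presses on something with over 40 N, if the wrist force passes 120 N, or if a joint passes its speed limit or range.

### The arm

A 7-joint arm with a two-finger parallel gripper is mounted at the origin on the work surface. World frame = base frame: x ahead of the robot, y to its left, z up, the work surface at z = 0. Lengths are in m, angles in degrees, forces in N, time in s.
With the tool pointing down it reaches from about 0.425 to 0.875 m from the base axis. Payload 4.7 kg.
Tool frame: the origin (TCP) lies at the very end of the fingers, on their centre line; the grasp point (between the pads) lies env.grip_point_offset behind it (env.grip_point_offset is the distance from the TCP to the grasp point, in m); z points along the fingers, y is the direction in which the jaws open and shut (so a half turn about z gives the same grasp; the last joint's range is limited). The gripper opens to 87 mm and grips with 3 to 60 N. Pads are 19 mm wide; open, the fingers measure 117 mm over their backs; the gripper's body (75 mm by 190 mm) begins 51 mm behind the grasp point.
Start: joints at [77.584, 18.392, -4.016, 83.108, 1.295, 78.541, -3.26], TCP at [0.149, -0.633, 0.223] pointing down, gripper open.
Joint ranges: [-163.93, 163.93], [-17.29, 119.83], [-79.2, 71.16], [3.27, 140.29], [-89.18, 269.18], [5.43, 117.66], [-154.24, 154.24]. Speed limits (degrees/s): [147.25, 147.25, 180, 180, 180, 180, 180].

### API

Orientations are given as [roll, pitch, yaw] about the fixed x, y, z axes, in that order (R = Rz(yaw) Ry(pitch) Rx(roll)).
In Python, from cell import env gives the robot as it stands.
- The arm moves only by the tool send_rows, never from a script. Its argument "plan" is a list of rows, each a list of 7 numbers: the finger opening in mm, from 0 to 87, then the shift along the tool's x, y, z in mm, then the turn, a rotation vector about the tool's x, y, z in rad. A call has 1 to 12 rows; each row shifts and turns the commanded pose from where the row before left it, along the tool's axes as they then stand; what a row does not reach is not made up. A row lasts 1/10 s, in which the tool goes at most 50 mm and 8.59 degrees, less where a joint would pass 70% of its speed; a pose out of reach is approached as far as the arm can. A call is refused whole if a number of a shift passes 50 or a number of a turn 0.15, either way. A call with a gripper value outside its range is refused whole. The fingers move at their own pace and stop on an object; "grip_force" is the grip in N (left out, the last holds). Time passes only in rows, so rows that do not move let the fingers close. It gives the time, the measured TCP pose, the force and the opening at its end, in the units of the state.
- env.get_obs(): the state, without advancing time (a new reading comes with each control period).
- env.read_camera(name): name is "side" or "top" or "wrist"; returns the picture (400x640x3 uint8, red, green, blue); there is no depth.
- env.get_calibration(name): a dict with "fx", "fy", "cx", "cy" (pixels), "extrinsics" (4x4, takes a point from camera to world coordinates). Camera axes: x right, y down, z forward; pixel columns grow to the right and rows downward; lengths in m; the calibration is good to about 2 mm. A picture is of the moment at which its call begins: read the wrist's pose just before it. get_calibration takes no time and is no camera call; for the wrist camera it gives the pose at the moment of the call.
- env.sign_off(): hands the job in, once; it reports no verdict.
Trained networks look in the newest picture that a camera, given by its name, has taken for a name from the list of things; names that differ only in an ending like _2 or _b are one class to them, and where a whole thing is asked for, a point or a joint stands for the part that bears it (a point fixed in the world has none). Each returns a list of dicts, best first, with "confidence" (0 to 1); they miss things now and then, are a little off and sometimes report something else, mostly with a low value. They report only what shows in the picture. A call takes as long as a camera call.
- env.regions_of(camera, query): "region" (400x640 bool, what is visible of it) and "rect" ([left, top, right, bottom] in pixels, round what is visible of it).
The state is a dict: "time_s": time; "qpos": joint angles; "joint_velocities": joint speeds; "effort": joint torques, N m; "tool_pos": TCP position; "tool_rot": TCP orientation; "force": force on the tool from outside, world axes, zero at the start; "wrist_torque": the same for the moment, N m; "grip_width": finger opening in m.
Only numpy, scipy, OpenCV 4.12 (cv2) and the standard library are available. Lean on these libraries where they do the work, as an engineer would, in place of code of your own. Each camera call takes 0.05 s, during which the arm holds its last target. There are 200 camera calls.

## Working session

There is one attempt and no reset: what is moved stays moved. The work goes in short steps, Python scripts to look and compute and a tool call to move; the robot and the scene stay as the last step left them, time stands still between calls to the robot, and variables do not carry over. Pictures are saved under pics/ and viewed, about 8 in all and at most 12, crops included, and the job is handed in when it is done.

Besides the shell and the picture viewer there is one more tool, called after "Emit:" by a JSON object that holds its "name" and its "arguments". send_rows: Moves the arm, as the interface text tells. Its arguments: {"type":"object","properties":{"plan":{"type":"array"},"grip_force":{"type":"number"}},"required":["plan"]}

```bash
mkdir -p pics
cat > h.py <<'E'
from cell import env
import numpy as np, cv2
def snap(c,n):
    im=env.read_camera(c); cv2.imwrite(f'pics/{n}.png',im[:,:,::-1]); return im
def cal(c):
    k=env.get_calibration(c); K=np.array([[k['fx'],0,k['cx']],[0,k['fy'],k['cy']],[0,0,1]]); return K,np.array(k['extrinsics'])
def proj(c,P):
    K,E=cal(c); P=np.atleast_2d(P); q=(P-E[:3,3])@E[:3,:3]@K.T; return q[:,:2]/q[:,2:]
def back(c,uv,z):
    K,E=cal(c); uv=np.atleast_2d(uv); d=np.c_[uv,np.ones(len(uv))]@np.linalg.inv(K).T@E[:3,:3].T
    return E[:3,3]+d*((z-E[2,3])/d[:,2:])
E
python3 - <<'E'
from h import *
a=snap('top','t0');b=snap('side','s0')
cv2.imwrite('pics/both.png',cv2.resize(np.vstack([a,b])[:,:,::-1],None,fx=.75,fy=.75))
o=env.get_obs();print(o['time_s'],o['tool_pos'],o['tool_rot'],o['force'],env.grip_point_offset)
for n,z in [('wheel_centre',.056),('post1',.1),('tab_top',.13),('capacitor',.09),('flux_bottle',.1),('tape_roll',.025),('brick',.03),('indexer',.014)]:
  for c in ['top','side']:
    for r in env.regions_of(c,n)[:5]:
      m=r['region'];v,u=np.nonzero(m)
      print(n,c,round(r['confidence'],2),np.round(r['rect']),m.sum(),u.mean().round(1),v.mean().round(1),back(c,[u.mean(),v.mean()],z).round(3))
for c in('top','side'): print(cal(c)[1].round(3))
E
```

```text
0.1 [ 0.14853193 -0.63229179  0.22155747] [-1.79899379e+02  4.95894428e-03  1.32258430e+01] [0.07042487 0.18042756 0.00813565] 0.0187
wheel_centre top 0.69 [322. 189. 409. 273.] 4791 366.8 230.4 [[ 0.534 -0.134  0.056]]
wheel_centre side 0.93 [261. 213. 355. 288.] 5119 307.2 252.4 [[ 0.531 -0.145  0.056]]
post1 top 0.91 [330. 189. 411. 273.] 4740 366.8 230.4 [[ 0.534 -0.131  0.1  ]]
post1 top 0.35 [308. 241. 337. 260.] 159 321.5 248.8 [[ 0.487 -0.022  0.1  ]]
post1 side 0.8 [264. 215. 355. 290.] 5238 306.9 252.3 [[ 0.512 -0.18   0.1  ]]
tab_top top 0.47 [310. 242. 337. 261.] 165 320.5 249.4 [[ 0.488 -0.02   0.13 ]]
tab_top side 0.81 [248. 192. 281. 233.] 364 260.1 211.3 [[ 0.471 -0.051  0.13 ]]
tab_top side 0.43 [260. 211. 352. 290.] 5232 307.0 251.9 [[ 0.501 -0.203  0.13 ]]
capacitor top 0.54 [360. 222. 377. 239.] 172 367.1 230.2 [[ 0.535 -0.132  0.09 ]]
capacitor side 0.88 [301. 229. 313. 253.] 315 306.6 241.3 [[ 0.531 -0.144  0.09 ]]
flux_bottle top 0.84 [279. 189. 300. 205.] 241 286.9 194.4 [[0.618 0.066 0.1  ]]
flux_bottle top 0.44 [326. 191. 411. 271.] 4736 366.6 230.5 [[ 0.534
[... 374 characters left out ...]
387. 163.] 677 366.1 147.2 [[ 0.75  -0.132  0.03 ]]
brick top 0.31 [328. 193. 407. 272.] 4723 366.7 230.4 [[ 0.533 -0.136  0.03 ]]
brick top 0.22 [308. 241. 337. 261.] 201 319.7 249.5 [[ 0.481 -0.016  0.03 ]]
brick side 0.68 [366. 212. 413. 242.] 828 388.4 224.1 [[ 0.747 -0.144  0.03 ]]
indexer top 0.93 [281. 183. 417. 296.] 9117 349.0 236.9 [[ 0.515 -0.092  0.014]]
indexer side 0.69 [213. 190. 370. 316.] 9993 295.1 255.7 [[ 0.519 -0.107  0.014]]
[[ 0.022 -0.998  0.058  0.553]
 [-0.999 -0.02   0.03  -0.044]
 [-0.029 -0.059 -0.998  1.124]
 [ 0.     0.     0.     1.   ]]
[[ 0.869 -0.342  0.359  0.202]
 [-0.495 -0.57   0.656 -0.795]
 [-0.02  -0.747 -0.664  0.87 ]
 [ 0.     0.     0.     1.   ]]
```

View pics/both.png

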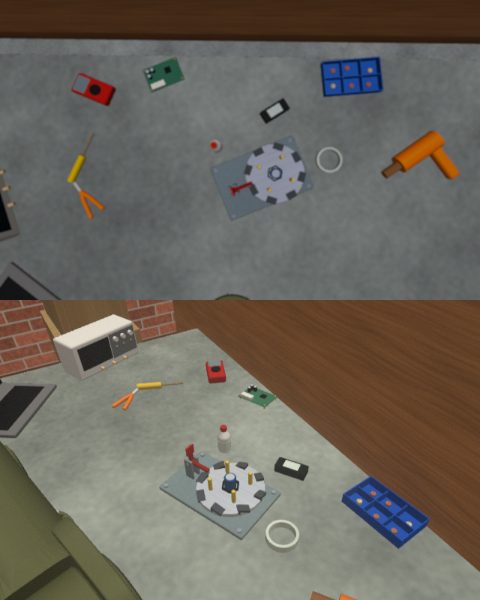

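Run:
```python
from h import *
a=cv2.imread('pics/t0.png');b=cv2.imread('pics/s0.png')
A=cv2.resize(a[175:305,270:425],None,fx=5,fy=5,interpolation=2)[:600]
B=cv2.resize(b[180:325,205:375],None,fx=4,fy=4,interpolation=2)
cv2.imwrite('pics/A.png',A);cv2.imwrite('pics/B.png',B)
env.read_camera('top')
m=env.regions_of('top','indexer')[0]['region']
v,u=np.nonzero(m); P=back('top',np.c_[u,v],.014)[:,:2]
print('rect',cv2.minAreaRect((P*1000).astype(np.float32)))
for c,im in(('top',a),('side',b)):
  h=cv2.cvtColor(im,40)
  for n,lo,hi,z in(('yel',(15,120,100),(35,255,255),.1),('red',(172,130,80),(180,255,255),.12),('red0',(0,150,80),(6,255,255),.12)):
    M=cv2.inRange(h,lo,hi);M[:175]=0;M[320:]=0;M[:,:205]=0;M[:,425:]=0
    k,L,S,C=cv2.connectedComponentsWithStats(M)
    for i in range(1,k):
      if S[i,4]>5: print(c,n,S[i],C[i].round(1),back(c,C[i],z).round(3))
```

```text
rect ((513.640625, -92.98687744140625), (208.32115173339844, 315.28515625), 23.086761474609375)
top yel [374 207   4   4  14] [375.5 208.7] [[ 0.587 -0.151  0.1  ]]
top yel [344 221   3   4  10] [345.  222.2] [[ 0.553 -0.078  0.1  ]]
top yel [387 238   5   4  15] [389.3 239.5] [[ 0.513 -0.185  0.1  ]]
top yel [357 251   4   5  13] [358.6 252.9] [[ 0.479 -0.112  0.1  ]]
top red [326 243  10   7  14] [331.6 246.1] [[ 0.495 -0.046  0.12 ]]
top red [319 250   6   3   6] [321.5 250.7] [[ 0.484 -0.022  0.12 ]]
top red0 [281 190   8   7  44] [284.4 193.1] [[0.62 0.07 0.12]]
top red0 [308 244  27  16  99] [318.1 250.7] [[ 0.484 -0.014  0.12 ]]
side yel [300 214   6  17  73] [302.6 221.8] [[ 0.547 -0.098  0.1  ]]
side yel [331 229   5  17  69] [333.3 236.7] [[ 0.581 -0.17   0.1  ]]
side yel [277 237   6  17  75] [279.7 244.5] [[ 0.475 -0.132  0.1  ]]
side yel [308 253   6  17  85] [311.  260.6] [[ 0.509 -0.203  0.1  ]]
side red0 [248 192  11  16 110] [253.1 199.5] [[0.477 0.002 0.12 ]]
side red0 [255 211  24  18 107] [266.1 220.1] [[ 0.474 -0.072  0.12 ]]
```

View pics/A.png

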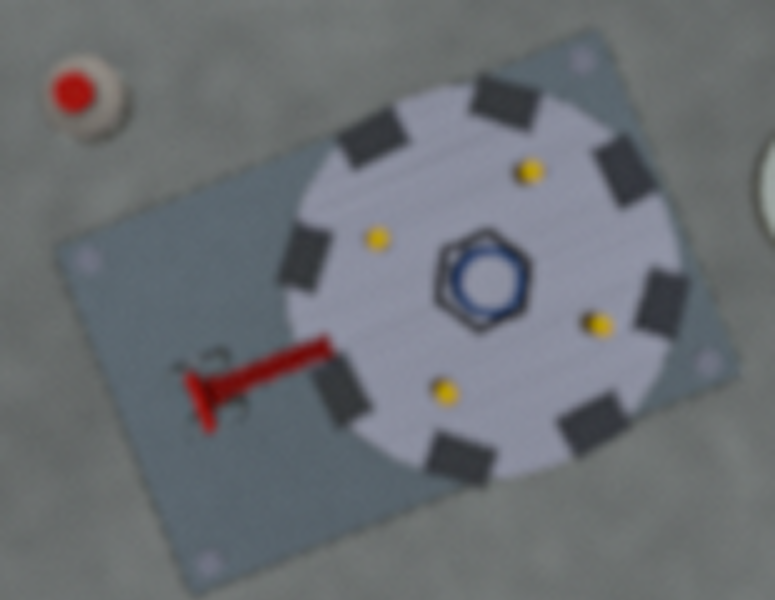

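View pics/B.png

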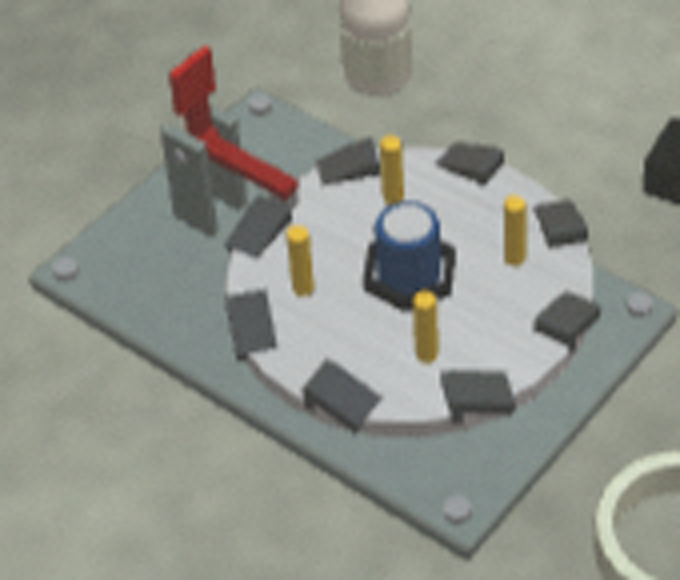

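```bash
cat > fit.py <<'E'
from h import *
from scipy.optimize import least_squares
Y=np.array
top=[(375.5,208.7),(345,222.2),(389.3,239.5),(358.6,252.9)]; side=[(333.3,236.7),(302.6,221.8),(311,260.6),(279.7,244.5)]
order=[315,45,225,135]  # guess, world right/up = post?
cor=[((-100,-112),),]
def P(p,a):
    x,y,w=p[:3];c,s=np.cos(w),np.sin(w);a=np.atleast_2d(a)
    return np.c_[x+c*a[:,0]-s*a[:,1],y+s*a[:,0]+c*a[:,1],a[:,2]]
def posts(th,z): 
    a=np.radians([315,45,225,135])+th; return np.c_[.058*np.cos(a),.058*np.sin(a),z*np.ones(4)]
# top: far/right.. corners (x_idx,y_idx)
ct=[((.1,.202,.014),(281,223)),((.1,-.113,.014),(389,180)),((-.1,-.113,.014),(418,250)),((-.1,.202,.014),(308,294))]
cs=[((-.1,.202,.014),(213.2,250.7)),((-.1,-.113,.014),(322,318.8)),((.1,-.113,.014),(373.8,258.2))]
def res(p):
    r=[proj('top',P(p,posts(p[3],.095)))-Y(top),proj('side',P(p,posts(p[3],.0785)))-Y(side)]
    for c,l in(('top',ct),('side',cs)): r.append(.5*(proj(c,P(p,[q[0] for q in l]))-Y([q[1] for q in l])))
    return np.vstack(r)
s=least_squares(lambda p:res(p).ravel(),[.533,-.131,.4,.02],loss='soft_l1',x_scale=[.01,.01,.1,.1])
if __name__=='__main__':
    print(s.x,np.degrees(s.x[2])); print(res(s.x).round(1))
    print('tab',P(s.x,[0,.15,.134]),proj('side',P(s.x,[0,.15,.134])),proj('top',P(s.x,[0,.15,.134])))
E
python3 fit.py
```

```text
[ 0.53508021 -0.13284023  0.40574895  0.03333302] 23.24770212053085
[[ 0.4 -0.9]
 [ 0.2 -0.7]
 [ 0.6 -0.8]
 [ 0.4 -0.5]
 [-0.8  0.4]
 [-0.8  0.2]
 [-0.7  0.6]
 [-0.8  0.1]
 [-0.7 -0. ]
 [ 0.5 -0.9]
 [ 0.8 -0.6]
 [-0.1 -0. ]
 [-1.4 -1.4]
 [-0.6 -1. ]
 [ 0.2 -1.2]]
tab [[0.47587416 0.00498082 0.134     ]] [[251.34508547 194.12775756]] [[309.62526085 254.34118414]]
```

```bash
cat > go.py <<'E'
from fit import *
import sys
# usage: go.py "xi,yi,z,yaw_idx,n" ... targets in index frame mm / deg (yaw of tool x)
o=env.get_obs(); p=np.array(o['tool_pos'])*1000; r=o['tool_rot']; yaw=np.radians(r[2]); 
print(o['time_s'],p.round(1),np.round(r,2),np.round(o['force'],2))
R=np.array([[np.cos(s.x[2]),-np.sin(s.x[2])],[np.sin(s.x[2]),np.cos(s.x[2])]])
print('idx',((p[:2]-s.x[:2]*1000)@R).round(1),'yaw_idx',np.degrees(yaw-s.x[2]).round(2))
for a in sys.argv[1:]:
    x,y,z,w,n=map(float,a.split(',')); n=int(n)
    t=np.r_[R@[x,y]+s.x[:2]*1000,z]; tw=np.radians(w)+s.x[2]
    q0,w0=p.copy(),yaw
    for i in range(1,n+1):
        g=q0+(t-q0)*i/n-p; dw=round((tw-w0)/n,3); c,sn=np.cos(yaw),np.sin(yaw)
        d=np.round([c*g[0]+sn*g[1],sn*g[0]-c*g[1],-g[2]],0 if n>1 and i<n else 1)
        print([0,*d.tolist(),0,0,-dw]); 
        p+=[c*d[0]+sn*d[1],sn*d[0]-c*d[1],-d[2]]; yaw+=dw
    print('-')
E
python3 go.py 0,118,220,90,18
```

```text
1.0 [ 148.7 -632.8  222.6] [179.99   0.    13.22] [ 0.84 -0.07  0.17]
idx [-552.4 -306.8] yaw_idx -10.02
[0, 26.0, -29.0, 0.0, 0, 0, np.float64(-0.097)]
[0, 29.0, -25.0, 0.0, 0, 0, np.float64(-0.097)]
[0, 31.0, -24.0, 0.0, 0, 0, np.float64(-0.097)]
[0, 33.0, -19.0, 1.0, 0, 0, np.float64(-0.097)]
[0, 35.0, -17.0, -0.0, 0, 0, np.float64(-0.097)]
[0, 37.0, -13.0, -0.0, 0, 0, np.float64(-0.097)]
[0, 37.0, -10.0, 0.0, 0, 0, np.float64(-0.097)]
[0, 38.0, -5.0, 0.0, 0, 0, np.float64(-0.097)]
[0, 39.0, -3.0, 0.0, 0, 0, np.float64(-0.097)]
[0, 39.0, 2.0, 0.0, 0, 0, np.float64(-0.097)]
[0, 38.0, 5.0, 1.0, 0, 0, np.float64(-0.097)]
[0, 38.0, 10.0, -0.0, 0, 0, np.float64(-0.097)]
[0, 36.0, 12.0, -0.0, 0, 0, np.float64(-0.097)]
[0, 35.0, 16.0, 0.0, 0, 0, np.float64(-0.097)]
[0, 34.0, 20.0, 0.0, 0, 0, np.float64(-0.097)]
[0, 31.0, 23.0, 0.0, 0, 0, np.float64(-0.097)]
[0, 29.0, 25.0, 0.0, 0, 0, np.float64(-0.097)]
[0, 26.8, 28.4, 0.6, 0, 0, np.float64(-0.097)]
-
```

Emit:
{"name": "send_rows", "arguments": {"plan": [[0,26,-29,0,0,0,-0.097],[0,29,-25,0,0,0,-0.097],[0,31,-24,0,0,0,-0.097],[0,33,-19,0,0,0,-0.097],[0,35,-17,0,0,0,-0.097],[0,37,-13,0,0,0,-0.097],[0,37,-10,0,0,0,-0.097],[0,38,-5,0,0,0,-0.097],[0,39,-3,0,0,0,-0.097],[0,39,2,0,0,0,-0.097]]}}

```text
time_s: 2.0
tool_pos: [0.338, -0.2931, 0.2228]
tool_rot: [180.0, 0.0, 69.0]
force: [-0.2, 0.1, 0.7]
grip_width: 0.015
```

Emit:
{"name": "send_rows", "arguments": {"plan": [[0,38,5,0,0,0,-0.097],[0,38,10,0,0,0,-0.097],[0,36,12,0,0,0,-0.097],[0,35,16,0,0,0,-0.097],[0,34,20,0,0,0,-0.097],[0,31,23,0,0,0,-0.097],[0,29,25,0,0,0,-0.097],[0,27,28,0,0,0,-0.097],[0,0,0,0,0,0,0],[0,0,0,0,0,0,0]]}}

```text
time_s: 3.0
tool_pos: [0.4882, -0.0236, 0.2226]
tool_rot: [-180.0, 0.0, 113.4]
force: [0.0, -0.4, 0.2]
grip_width: 0.0004
```

```bash
python3 go.py 0,120,112,90,5
python3 - <<'E'
from fit import *
a=snap('wrist','w1').copy()
for q in [(0,.15,.134),(-.015,.147,.134),(.015,.147,.134),(0,.089,.0575),(0,0,.056)]:
    u=proj('wrist',P(s.x,q))[0]; print(q,u.round(1)); cv2.drawMarker(a,tuple(int(k) for k in u),(0,255,0),0,10)
for u in proj('wrist',P(s.x,posts(s.x[3],.101))): cv2.drawMarker(a,tuple(int(k) for k in u),(0,255,255),0,10)
cv2.imwrite('pics/w1m.png',a[:,:,::-1])
E
```

```text
3.0 [488.2 -23.6 222.6] [-1.7999e+02  1.0000e-02  1.1337e+02] [ 0.04 -0.38  0.19]
idx [  0.  118.9] yaw_idx 90.12
[0, 0.0, -0.0, 22.0, 0, 0, np.float64(0.0)]
[0, 0.0, -0.0, 22.0, 0, 0, np.float64(0.0)]
[0, 1.0, -0.0, 22.0, 0, 0, np.float64(0.0)]
[0, -0.0, -0.0, 22.0, 0, 0, np.float64(0.0)]
[0, 0.1, -0.0, 22.6, 0, 0, np.float64(0.0)]
-
(0, 0.15, 0.134) [326.  163.7]
(-0.015, 0.147, 0.134) [306.2 167.6]
(0.015, 0.147, 0.134) [345.9 167.7]
(0, 0.089, 0.0575) [325.9 212.4]
(0, 0, 0.056) [325.8 290. ]
```

View pics/w1m.png

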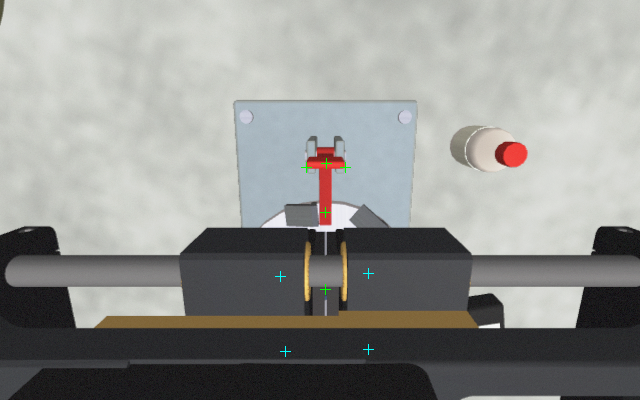

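Emit:
{"name": "send_rows", "arguments": {"plan": [[0,0,0,22,0,0,0],[0,0,0,22,0,0,0],[0,0,0,22,0,0,0],[0,0,0,22,0,0,0],[0,0,0,22,0,0,0],[0,4,0,0,0,0,0],[0,5,0,0,0,0,0],[0,5,0,0,0,0,0],[0,3,0,0,0,0,0],[0,3,0,0,0,0,0],[0,3,0,0,0,0,0]]}}

```text
time_s: 4.15
tool_pos: [0.4799, -0.0038, 0.1135]
tool_rot: [179.9, 0.1, 113.2]
force: [1.3, -2.0, 2.6]
grip_width: 0.0007
```

Emit:
{"name": "send_rows", "arguments": {"plan": [[0,3,0,0,0,0,0],[0,3,0,0,0,0,0],[0,3,0,0,0,0,0],[0,3,0,0,0,0,0],[0,3,0,0,0,0,0]]}}

```text
time_s: 4.65
tool_pos: [0.4725, 0.0106, 0.1122]
tool_rot: [-179.9, -0.0, 113.3]
force: [0.3, -1.9, 0.3]
grip_width: 0.0005
```

```bash
python3 go.py
python3 - <<'E'
from h import *
b=snap('side','s1');cv2.imwrite('pics/s1c.png',cv2.resize(b[130:330,190:390,::-1],None,fx=3,fy=3,interpolation=2))
E
```

```text
4.65 [472.5  10.6 112.2] [-1.7994e+02 -1.0000e-02  1.1326e+02] [ 0.26 -1.89  0.32]
idx [ -0.9 156.4] yaw_idx 90.01
```

View pics/s1c.png

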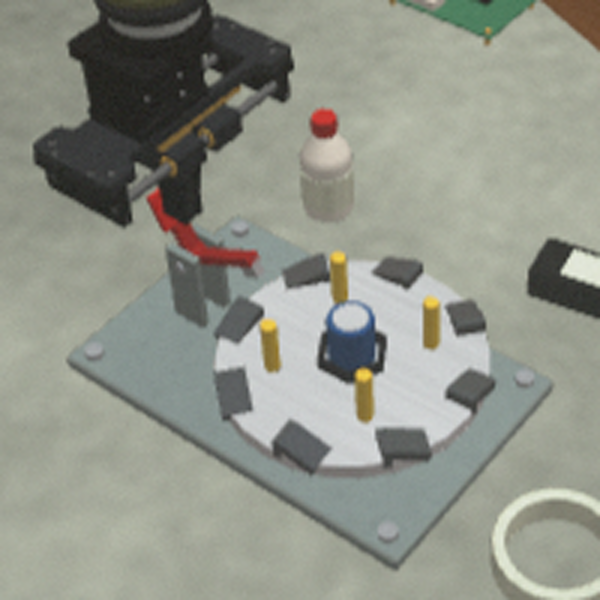

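Emit:
{"name": "send_rows", "arguments": {"plan": [[0,3,0,0,0,0,0],[0,3,0,0,0,0,0],[0,3,0,0,0,0,0],[0,0,0,0,0,0,0],[0,-5,0,-2,0,0,0],[0,-10,0,-10,0,0,0],[0,0,0,-25,0,0,0],[0,0,0,-30,0,0,0],[0,0,0,-30,0,0,0],[0,0,0,0,0,0,0]]}}

```text
time_s: 5.7
tool_pos: [0.4785, 0.0045, 0.2143]
tool_rot: [179.6, 0.2, 113.2]
force: [1.4, 0.4, 0.5]
grip_width: 0.0003
```

```bash
python3 go.py 60,-20.6,200,46.9,8 60,-20.6,76,46.9,5
python3 - <<'E'
from h import *
b=snap('side','s2');cv2.imwrite('pics/s2c.png',cv2.resize(b[130:330,190:390,::-1],None,fx=3,fy=3,interpolation=2))
E
```

```text
5.7 [478.5   4.5 214.3] [179.61   0.24 113.22] [1.43 0.38 0.53]
idx [  2.3 148.6] yaw_idx 89.97
[0, -21.0, 7.0, 2.0, 0, 0, np.float64(0.094)]
[0, -20.0, 9.0, 2.0, 0, 0, np.float64(0.094)]
[0, -20.0, 12.0, 1.0, 0, 0, np.float64(0.094)]
[0, -18.0, 12.0, 2.0, 0, 0, np.float64(0.094)]
[0, -17.0, 15.0, 2.0, 0, 0, np.float64(0.094)]
[0, -16.0, 16.0, 2.0, 0, 0, np.float64(0.094)]
[0, -14.0, 17.0, 2.0, 0, 0, np.float64(0.094)]
[0, -12.1, 18.9, 1.3, 0, 0, np.float64(0.094)]
-
[0, 0.0, -0.0, 25.0, 0, 0, np.float64(-0.0)]
[0, 0.0, -0.0, 25.0, 0, 0, np.float64(-0.0)]
[0, 0.0, -0.0, 24.0, 0, 0, np.float64(-0.0)]
[0, 0.0, -0.0, 25.0, 0, 0, np.float64(-0.0)]
[0, 0.0, -0.0, 25.0, 0, 0, np.float64(-0.0)]
-
```

View pics/s2c.png

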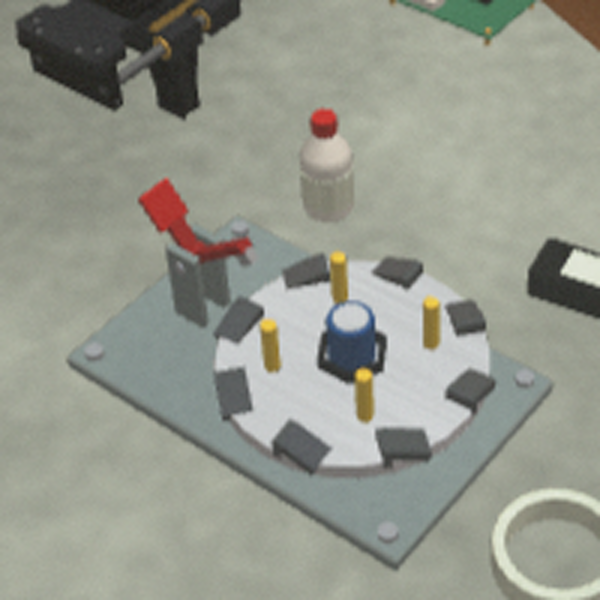

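Emit:
{"name": "send_rows", "arguments": {"plan": [[0,-21,7,2,0,0,0.094],[0,-20,9,2,0,0,0.094],[0,-20,12,1,0,0,0.094],[0,-18,12,2,0,0,0.094],[0,-17,15,2,0,0,0.094],[0,-16,16,2,0,0,0.094],[0,-14,17,2,0,0,0.094],[0,-12,19,1,0,0,0.094],[0,0,0,0,0,0,0],[0,0,0,0,0,0,0],[0,0,0,0,0,0,0]]}}

```text
time_s: 6.85
tool_pos: [0.5948, -0.1264, 0.1951]
tool_rot: [-179.9, -0.0, 70.3]
force: [0.3, 0.7, -0.5]
grip_width: 0.0002
```

```bash
python3 go.py 60,-20.6,76,46.9,5
```

```text
6.85 [ 594.8 -126.4  195.1] [-1.7992e+02 -2.0000e-02  7.0300e+01] [ 0.26  0.66 -0.48]
idx [ 57.4 -17.7] yaw_idx 47.05
[0, -0.0, 1.0, 24.0, 0, 0, np.float64(0.001)]
[0, -0.0, 1.0, 24.0, 0, 0, np.float64(0.001)]
[0, -0.0, 0.0, 23.0, 0, 0, np.float64(0.001)]
[0, -0.0, 1.0, 24.0, 0, 0, np.float64(0.001)]
[0, -0.4, 0.9, 24.1, 0, 0, np.float64(0.001)]
-
```

Emit:
{"name": "send_rows", "arguments": {"plan": [[0,0,1,24,0,0,0],[0,0,1,24,0,0,0],[0,0,1,24,0,0,0],[0,0,1,24,0,0,0],[0,0,0,24,0,0,0],[0,0,0,0,0,0,0],[0,-5,0,0,0,0,0],[0,-5,0,0,0,0,0],[0,-3.8,1,0,0,0,0.065],[0,-3.8,1,0,0,0,0.065],[0,-3.8,1,0,0,0,0.065],[0,-3.8,1,0,0,0,0.065]]}}

```text
time_s: 8.05
tool_pos: [0.5943, -0.1526, 0.0774]
tool_rot: [179.9, -0.2, 55.2]
force: [1.5, 2.8, -1.1]
grip_width: 0.0004
```

```bash
python3 go.py
python3 - <<'E'
from h import *
b=snap('side','s3');cv2.imwrite('pics/s3c.png',cv2.resize(b[130:330,190:390,::-1],None,fx=3,fy=3,interpolation=2))
E
```

```text
8.05 [ 594.3 -152.6   77.4] [ 1.7988e+02 -1.6000e-01  5.5170e+01] [ 1.48  2.75 -1.06]
idx [ 46.6 -41.5] yaw_idx 31.92
```

View pics/s3c.png

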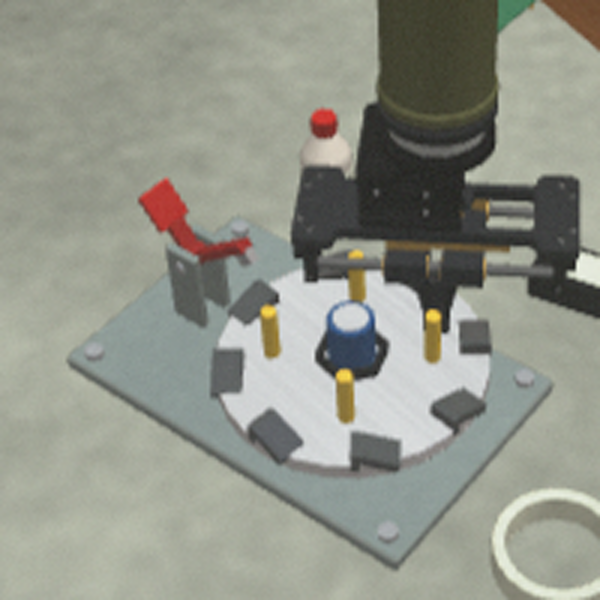

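Emit:
{"name": "send_rows", "arguments": {"plan": [[0,-3.8,1,0,0,0,0.065],[0,-3.8,1,0,0,0,0.065],[0,-3.8,1,0,0,0,0.065],[0,-3.8,1,0,0,0,0.065],[0,-3.8,1,0,0,0,0.065],[0,-3.8,1,0,0,0,0.065],[0,-1.5,0.4,0,0,0,0.026],[0,0,0,0,0,0,0]]}}

```text
time_s: 8.9
tool_pos: [0.5813, -0.175, 0.077]
tool_rot: [179.9, -0.1, 31.5]
force: [0.1, 3.1, 2.3]
grip_width: 0.0005
```

Emit:
{"name": "send_rows", "arguments": {"plan": [[0,5,0,0,0,0,0],[0,8,0,0,0,0,0],[0,0,0,-20,0,0,0],[0,0,0,-30,0,0,0],[0,0,0,-40,0,0,0],[0,0,0,-40,0,0,0],[0,0,0,0,0,0,0],[0,0,0,0,0,0,0]]}}

```text
time_s: 9.7
tool_pos: [0.5924, -0.1688, 0.2064]
tool_rot: [179.9, -0.0, 31.5]
force: [1.1, -0.1, -0.6]
grip_width: 0.0006
```

```bash
python3 go.py
python3 - <<'E'
from fit import *
b=snap('side','s4');cv2.imwrite('pics/s4c.png',cv2.resize(b[130:330,190:390,::-1],None,fx=3,fy=3,interpolation=2))
M=cv2.inRange(cv2.cvtColor(b,cv2.COLOR_RGB2HSV),(15,120,100),(35,255,255));M[:200]=0;M[300:]=0;M[:,:240]=0;M[:,360:]=0
k,L,S,C=cv2.connectedComponentsWithStats(M)
for i in range(1,k):
  if S[i,4]>20:
    q=back('side',C[i]+[-.8,.3],.0785)[0]-[s.x[0],s.x[1],0]; q=q[:2]
    print(S[i],np.hypot(*q).round(4),((np.arctan2(q[1],q[0])-s.x[2]-np.pi/4+np.pi/4+.6)%(np.pi/2)-np.pi/4-.6).round(3))
E
```

```text
9.7 [ 592.4 -168.8  206.4] [ 1.7988e+02 -5.0000e-02  3.1470e+01] [ 1.09 -0.07 -0.65]
idx [ 38.4 -55.6] yaw_idx 8.22
[317 215   5  17  78] 0.0582 -0.612
[280 224   7  17  77] 0.0583 -0.621
[329 242   5  17  75] 0.0584 -0.621
[291 251   6  18  79] 0.0588 -0.6
```

View pics/s4c.png

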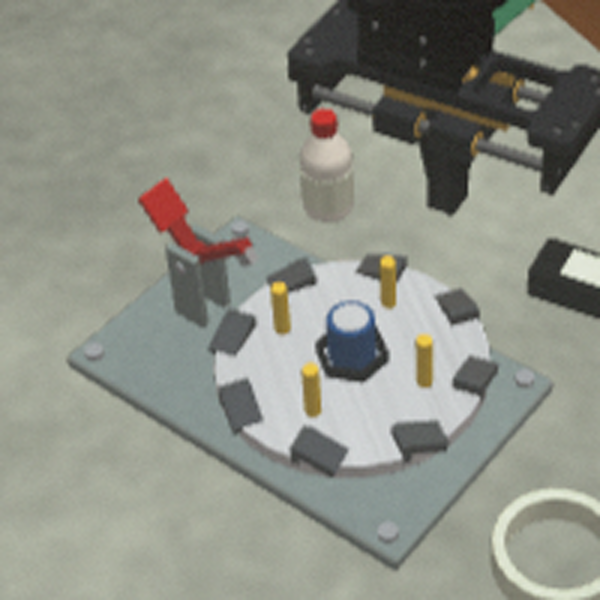

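```bash
python3 go.py 0,212,205,90,12
```

```text
9.75 [ 591.4 -168.6  204.8] [-1.7999e+02  6.0000e-02  3.1460e+01] [-0.06 -0.19  0.22]
idx [ 37.6 -55.1] yaw_idx 8.21
[0, 0.0, -22.0, -0.0, 0, 0, np.float64(-0.119)]
[0, 3.0, -23.0, -0.0, 0, 0, np.float64(-0.119)]
[0, 5.0, -22.0, -0.0, 0, 0, np.float64(-0.119)]
[0, 8.0, -21.0, -0.0, 0, 0, np.float64(-0.119)]
[0, 10.0, -20.0, -0.0, 0, 0, np.float64(-0.119)]
[0, 13.0, -18.0, -0.0, 0, 0, np.float64(-0.119)]
[0, 15.0, -17.0, -0.0, 0, 0, np.float64(-0.119)]
[0, 17.0, -15.0, -0.0, 0, 0, np.float64(-0.119)]
[0, 18.0, -13.0, -0.0, 0, 0, np.float64(-0.119)]
[0, 20.0, -11.0, -0.0, 0, 0, np.float64(-0.119)]
[0, 21.0, -8.0, -0.0, 0, 0, np.float64(-0.119)]
[0, 21.3, -6.0, -0.2, 0, 0, np.float64(-0.119)]
-
```

Emit:
{"name": "send_rows", "arguments": {"plan": [[0,0,-22,0,0,0,-0.119],[0,3,-23,0,0,0,-0.119],[0,5,-22,0,0,0,-0.119],[0,8,-21,0,0,0,-0.119],[0,10,-20,0,0,0,-0.119],[0,13,-18,0,0,0,-0.119],[0,15,-17,0,0,0,-0.119],[0,17,-15,0,0,0,-0.119],[0,18,-13,0,0,0,-0.119],[0,20,-11,0,0,0,-0.119],[0,21,-8,0,0,0,-0.119],[0,21,-6,0,0,0,-0.119]]}}

```text
time_s: 10.95
tool_pos: [0.4501, 0.0623, 0.2038]
tool_rot: [-179.8, -0.1, 113.6]
force: [0.3, 0.1, -0.6]
grip_width: 0.0004
```

Emit:
{"name": "send_rows", "arguments": {"plan": [[0,0,0,0,0,0,0],[0,0,0,0,0,0,0],[0,0,0,0,0,0,0]]}}

```text
time_s: 11.25
tool_pos: [0.4517, 0.0607, 0.2048]
tool_rot: [-179.9, -0.0, 113.1]
force: [-0.5, 0.1, 0.3]
grip_width: 0.0004
```

```bash
python3 go.py 0,212,105,90,4
```

```text
11.25 [451.7  60.7 204.8] [-1.7993e+02 -2.0000e-02  1.1312e+02] [-0.48  0.08  0.3 ]
idx [-2.000e-01  2.108e+02] yaw_idx 89.88
[0, 0.0, 0.0, 25.0, 0, 0, np.float64(-0.001)]
[0, 1.0, 0.0, 25.0, 0, 0, np.float64(-0.001)]
[0, -0.0, 0.0, 25.0, 0, 0, np.float64(-0.001)]
[0, 0.2, 0.2, 24.8, 0, 0, np.float64(-0.001)]
-
```

Emit:
{"name": "send_rows", "arguments": {"plan": [[0,0,0,25,0,0,0],[0,0,0,25,0,0,0],[0,0,0,25,0,0,0],[0,0,0,25,0,0,0],[0,0,0,0,0,0,0],[0,-5,0,0,0,0,0],[0,-5,0,0,0,0,0],[0,-4,0,0,0,0,0],[0,-4,0,0,0,0,0],[0,-4,0,0,0,0,0],[0,-4,0,0,0,0,0]]}}

```text
time_s: 12.35
tool_pos: [0.4624, 0.0377, 0.1059]
tool_rot: [180.0, 0.0, 113.3]
force: [-0.4, 2.2, 1.8]
grip_width: 0.0001
```

Emit:
{"name": "send_rows", "arguments": {"plan": [[0,-4,0,0,0,0,0],[0,-4,0,0,0,0,0],[0,-4,0,0,0,0,0],[0,-3,0,0,0,0,0],[0,-2,0,0,0,0,0],[0,0,0,0,0,0,0]]}}

```text
time_s: 12.95
tool_pos: [0.4687, 0.0218, 0.1054]
tool_rot: [-180.0, 0.0, 113.2]
force: [-0.2, 0.2, -0.6]
grip_width: 0.0002
```

Emit:
{"name": "send_rows", "arguments": {"plan": [[0,-1,0,0,0,0,0],[0,-1,0,0,0,0,0],[0,0,0,0,0,0,0],[0,0,0,0,0,0,0]]}}

```text
time_s: 13.35
tool_pos: [0.4694, 0.0205, 0.1055]
tool_rot: [-180.0, 0.0, 113.3]
force: [-0.3, 0.2, 0.5]
grip_width: 0.0007
```

```bash
python3 go.py
```

```text
13.35 [469.4  20.5 105.5] [-1.7999e+02  1.0000e-02  1.1327e+02] [-0.3   0.23  0.48]
idx [1.000e-01 1.668e+02] yaw_idx 90.02
```

Emit:
{"name": "send_rows", "arguments": {"plan": [[0,-1,0,0,0,0,0],[0,-1,0,0,0,0,0],[0,-1,0,0,0,0,0]]}}

```text
time_s: 13.65
tool_pos: [0.4705, 0.0179, 0.1055]
tool_rot: [-180.0, -0.0, 113.3]
force: [-1.4, 3.4, 1.2]
grip_width: 0.0007
```

Emit:
{"name": "send_rows", "arguments": {"plan": [[0,-1,0,0,0,0,0],[0,-0.5,0,0,0,0,0]]}}

```text
time_s: 13.85
tool_pos: [0.4706, 0.0178, 0.1055]
tool_rot: [-180.0, -0.1, 113.3]
force: [-4.0, 5.6, 2.8]
grip_width: 0.0005
```

```bash
python3 go.py
python3 - <<'E'
from h import *
b=snap('side','s5');cv2.imwrite('pics/s5c.png',cv2.resize(b[130:330,190:390,::-1],None,fx=3,fy=3,interpolation=2))
E
```

```text
13.85 [470.6  17.8 105.5] [-1.7996e+02 -1.3000e-01  1.1330e+02] [-3.97  5.59  2.8 ]
idx [  0.2 163.9] yaw_idx 90.05
```

View pics/s5c.png

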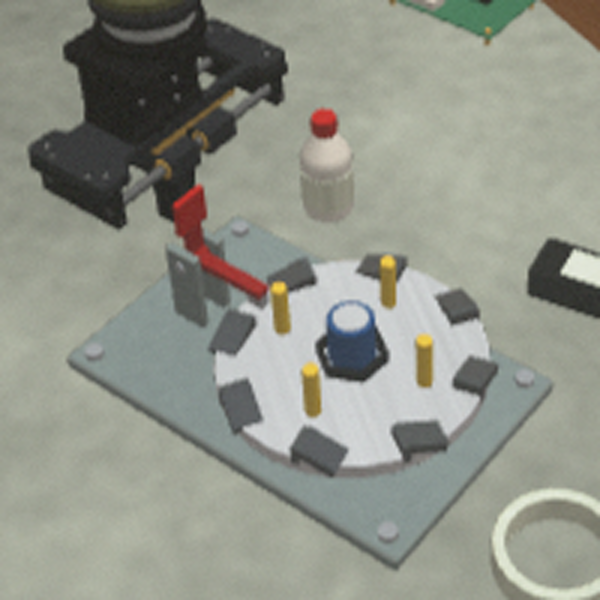

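Emit:
{"name": "send_rows", "arguments": {"plan": [[0,5,0,0,0,0,0],[0,10,0,0,0,0,0],[0,10,0,0,0,0,0],[0,0,0,-20,0,0,0],[0,0,0,-35,0,0,0],[0,0,0,-40,0,0,0],[0,0,0,-20,0,0,0],[0,0,0,0,0,0,0],[0,0,0,0,0,0,0],[0,0,0,0,0,0,0]]}}

```text
time_s: 14.9
tool_pos: [0.4604, 0.0395, 0.2191]
tool_rot: [-179.9, -0.0, 113.3]
force: [0.2, 0.5, -0.9]
grip_width: 0.0003
```

```bash
python3 go.py
python3 - <<'E'
from fit import *
b=snap('side','s6')[:,:,::-1];a=cv2.imread('pics/s0.png')
for im in(a,b):
  M=cv2.inRange(cv2.cvtColor(im,40),(0,150,80),(6,255,255));M[:175]=0;M[240:]=0;M[:,:230]=0;M[:,285:]=0
  k,L,S,C=cv2.connectedComponentsWithStats(M)
  for i in range(1,k):
    if S[i,4]>20: print(S[i],C[i].round(2))
M=cv2.inRange(cv2.cvtColor(np.ascontiguousarray(b),40),(15,120,100),(35,255,255));M[:200]=0;M[300:]=0;M[:,:240]=0;M[:,360:]=0
k,L,S,C=cv2.connectedComponentsWithStats(M);print(C[1:].round(1))
cv2.imwrite('pics/s6c.png',np.hstack([cv2.resize(x[180:280,230:360],None,fx=3,fy=3,interpolation=2) for x in(a,b)]))
E
```

```text
14.9 [460.4  39.5 219.1] [-1.7988e+02 -4.0000e-02  1.1328e+02] [ 0.22  0.48 -0.91]
idx [ -0.6 187.8] yaw_idx 90.03
[248 192  11  16 110] [253.1 199.5]
[255 211  24  18 107] [266.06 220.09]
[248 192  11  16 108] [253.1  199.43]
[255 212  24  16 100] [265.83 219.96]
[[319.1 223.1]
 [283.2 231.6]
 [331.1 249.6]
 [293.6 259.5]]
```

View pics/s6c.png

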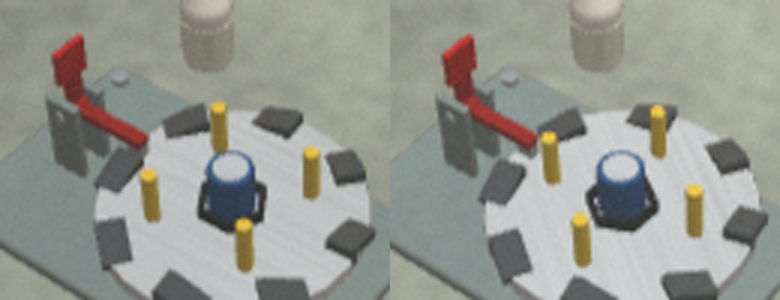

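The pawl's tab and arm are back within about 0.3 px of their starting (fully down) place. The wheel sits one notch back and the capacitor is standing.

```bash
python3 -c "
from cell import env
print(env.sign_off())"
```

```text
the job is handed in; nothing more can be done
None
```

The wheel is one notch back, the pawl is down in the next notch, and I handed the job in at about 15 s of the 48 s allowed.

- **Pawl lifted:** I pushed the tab away from the wheel with the closed fingertips, to an estimated 0.65 rad. The force reading was about 2–3 N.
- **Wheel turned:** I pushed post4 clockwise along its arc, at about 3–4 N. The side camera then read the wheel at about -0.61 rad, where the pawl fits fully down from -0.785 to -0.45. It had started at about +0.03.
- **Pawl lowered:** I pushed the tab back until it stopped moving and the force rose to about 7 N, then backed off and raised the tool clear.

**Last checks:** in the final side picture the tab and pawl arm are within about 0.3 pixel of where they were at the start, when the pawl was fully down. The capacitor stands in its socket and the bottle looks undisturbed. The tape roll and brick were outside that last crop; they looked undisturbed in the picture just before it, and the arm did not go near them after that.

No check failed. One small disagreement was the tab's stop, met 1.4 mm before the position I had worked out, which is within the camera calibration error.

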